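# Crack the weight dry box and hold it ajar

## Robot

A 6-joint arm with a two-finger parallel gripper is mounted at the origin on the work surface. World frame = base frame: x ahead of the robot, y to its left, z up, the work surface at z = 0. Lengths are in m, angles in rad, forces in N, time in s.
With the tool pointing down it reaches from about 0.4 to 0.825 m from the base axis. Payload 7 kg.
Tool frame: the origin (TCP) lies at the centre of the arm's flange, where the gripper is bolted on; the fingertips stand 178 mm ahead of it and the grasp point (between the pads) lies 159 mm ahead of it; z points along the fingers, y is the direction in which the jaws open and shut (so a half turn about z gives the same grasp; the last joint's range is limited). The gripper opens to 88 mm and grips with 3 to 60 N. Pads are 19 mm wide; open, the fingers measure 130 mm over their backs; the gripper's body (78 mm by 193 mm) begins 47 mm behind the grasp point.
Start: joints at [1.619, 0.359, 0.012, 0, -1.224, -0.288], TCP at [0.16, 0.656, 0.405] pointing down, gripper open.
Joint ranges: [-3.07, 3.07], [-1.43, 2.12], [-1.02, 1.25], [-3.03, 1.67], [-3.05, -0], [-3.03, 3.03]. Speed limits (rad/s): [2.39, 2.39, 3.01, 3.14, 3.14, 3.14].

## Interface

Orientations are given as [roll, pitch, yaw] about the fixed x, y, z axes, in that order (R = Rz(yaw) Ry(pitch) Rx(roll)).
In Python, from station import * gives the robot as it stands.
- The arm moves only by the tool send_rows, never from a script. Its argument "motion" is a list of rows, each an object with "offset": the shift along the tool's x, y, z in cm, a list of three; "turn": the turn about the tool's z in degrees. In form: [{"offset": [x, y, z], "turn": turn}, ...]. A call has 1 to 8 rows; each row is the pose to reach, as a shift and turn from the pose commanded when the call began, along the tool's axes at that moment; what a row does not reach only later rows make up. A row lasts 1/10 s, in which the tool goes at most 50 mm and 8.59 degrees, less where a joint would pass 70% of its speed; a pose out of reach is approached as far as the arm can. A call with a gripper value outside its range is refused whole. "hand" is the opening, from -1 (shut) to 1 (fully open), set as the call begins (left out, the last holds). The fingers move at their own pace and stop on an object; "squeeze" is the grip in N (left out, the last holds). Time passes only in rows, so rows that repeat a pose let the fingers close. It gives the time, the measured TCP pose, the force and the opening at its end, in the units of the state.
- get_state(): the state, without advancing time (a new reading comes with each control period).
- grab_frame(name): name is "scene" or "top"; returns a dict with "frame" (384x512x3 uint8, blue, green, red), "range_z" (384x512 float32, m along the optical axis (not along the pixel's ray), 0 where there is no reading), "vertical_fov" (degrees; the focal length in pixels is half the picture's height over the tangent of half this angle, whatever the lens; pixels are square), "cx", "cy" (the principal point, pixels), "k1" (the pictures are not rectified: a ray, as slopes to the right and down, at radius r is drawn at 1 + k1 r^2 times it, then the intrinsics apply), "cam_to_world" (4x4, takes a point from camera to world coordinates). Camera axes: x right, y up, looking along -z (the intrinsics and any distortion apply to the point x, -y, -z); pixel columns grow to the right and rows downward; lengths in m; the calibration is good to about 2 mm. A picture is of the moment at which its call begins.
- job_done(): hands the job in, once; it reports no verdict.
The state is a dict: "t": time; "q": joint angles; "qd": joint speeds; "joint_efforts": joint torques, N m; "eef_pos": TCP position; "ee_rot": TCP orientation; "force": force on the tool from outside, world axes, zero at the start; "moment": the same for the moment, N m; "width": finger opening in m.
Only numpy, scipy, OpenCV 4.12 (cv2) and the standard library are available. Lean on these libraries where they do the work, as an engineer would, in place of code of your own. Each camera call takes 0.05 s, during which the arm holds its last target. There are 200 camera calls.

## Task

The dry box that keeps the calibration weights has to breathe before it is opened fully: draw the red-knobbed bolt all the way back until you feel its stop, then pull the lid free of its sticky seal by the steel bar handle and ease it to where its front edge stands about 30 mm up. Do not let the lid fly up (never more than 70 mm at the front edge) and leave everything else on the bench where it is. Finish while holding: the gripper still has the handle and keeps the lid steadily ajar, with the bolt still drawn back.

Things in the scene. Friction and masses are not known exactly. Their poses are not given: they have to be found in the camera images.
- dry_box: White dry box fixed to the bench, 240 (x) x 300 (y) x 126 mm high to the top of its black gasket; origin under its centre, front faces its own -x. Blue-framed clear lid on top, hinged along the far (+x) top edge. A 24 mm wide ledge along the front top edge, level with the gasket, carries the bolt. Position and yaw vary.
- lid (a joint): Lid angle, rad: 0 shut, grows as the front rises, stop at 0.36. Lid 215 mm hinge to front edge, 10 mm thick, 0.45-0.75 kg; 0.14 rad is 30 mm at the front edge. A sprung seal holds it shut: straight lift at the bar peaks at 14 to 16 N just as it starts, is about 7 N at 5 mm of lift, and from 7 mm on only the lid's own 2.5 to 4.5 N. Let go, it falls shut.
- lid_bar (a point): Centre of the lid's handle: a straight round steel bar, 12 mm thick, 100 mm long along the box's y, on a post at each end. Its axis is 34 mm above the lid's top face (170 mm above the bench when shut), and it lies 50 mm off the box's middle towards its +y. Moves with the lid.
- lid_front (a point): Point on the underside of the lid's front edge, below the bar; 126 mm above the bench when shut. Moves with the lid.
- lid_hinge (a point): Midpoint of the hinge axis, 126 mm above the bench, fixed to the box; the axis runs along the box's y. The closed bar axis lies 190 mm in front of it (box -x), 50 mm to its +y and 44 mm above it.
- bolt (a joint): How far the slide bolt is drawn back, m: 0 fully shot, 0.035 at its stop. It slides towards the box's -y, resists with about 2 N and stays where it is left. Short of about 0.022 it lies over a steel tongue at the lid's front edge and blocks the lid.
- bolt_knob (a point): Point in the bolt's upright red round knob (16 mm thick), 170 mm above the bench: knob top 15 mm above it, foot 21 mm below on the 14 mm wide steel bolt. With the bolt shot it stands 108 mm in front of the box's centre and 100 mm towards its -y. A dark guide staple 28 mm to the box's +y of the shot knob reaches 156 mm above the bench. Moves with the bolt.
- beaker: Glass beaker, loose, 66 mm wide, 85 mm high, origin under its centre; stands beside the box. Leave alone.
- brass_weight: Knobbed brass weight, loose, 48 mm wide, 68 mm high, origin under its centre; stands beside the box. Leave alone.
- steel_weight: Knobbed steel weight, loose, 36 mm wide, 52 mm high, origin under its centre; stands beside the box. Leave alone.
- tweezers: Steel tweezers with a black grip, loose, lying flat, 120 x 14 x 7 mm, origin under the centre. Leave alone.
- wash_bottle: White plastic bottle with a red cap, loose, 64 mm wide, 170 mm high, origin under its centre. Leave alone.

How it is judged:
On the way, in this order (a step that is already met when the one before it is completed fails the run):
1. the bolt is drawn back to its stop while the lid is still shut (value of joint bolt above 0.031 m and value of joint lid below 0.03 rad), for 0.1 s.
2. the lid has broken free and is held ajar by the fingers, 20 to 45 mm at its front edge (value of joint lid between 0.093 and 0.21 rad and contact force between the fingers and lid above 1 N and value of joint bolt above 0.03 m), for 0.5 s.
At the end, for the whole second after the job is handed in: The lid's front edge stands 20 to 45 mm up (lid angle 0.093 to 0.21 rad), steady (under 0.05 rad/s), with the fingers still pressing on the lid or its handle (over 1 N); the bolt is still within 5 mm of its stop (all of step 2 and velocity of joint lid between -0.05 and 0.05 rad/s); the arm keeps its last pose, push and grip.
It fails at once if the lid flies up: its front edge rises more than 70 mm (value of joint lid above 0.332 rad).
It fails at once if a loose thing on the bench is pushed or knocked over (moved more than 20 mm) (distance of any of beaker, brass_weight, steel_weight, tweezers, wash_bottle from where it was at the start of the episode above 0.02 m).
It also fails if it takes over 38 s, if anything falls off the work surface, if the arm or the gripper's body presses on something with over 40 N, if the wrist force passes 120 N, or if a joint passes its speed limit or range.

## Working session

There is one attempt and no reset: what is moved stays moved. The work goes in short steps, Python scripts to look and compute and a tool call to move; the robot and the scene stay as the last step left them, time stands still between calls to the robot, and variables do not carry over. Pictures are saved under pics/ and viewed, about 8 in all and at most 12, crops included, and the job is handed in when it is done.

Besides the shell and the picture viewer there is one more tool, called after "Call:" by a JSON object that holds its "op" and its "data". send_rows: Moves the arm, as the interface text tells. Its arguments: {"type":"object","properties":{"motion":{"type":"array"},"hand":{"type":"number"},"squeeze":{"type":"number"}},"required":["motion"]}

```bash
mkdir -p pics; cat > h.py <<'E'
from station import *
import numpy as np, cv2
def grab(n):
    d=grab_frame(n); np.savez(f'/tmp/{n}.npz',**{k:np.asarray(v) for k,v in d.items()}); return d
def cloud(d):
    H,W=d['range_z'].shape; f=H/2/np.tan(np.radians(float(d['vertical_fov']))/2)
    K=np.array([[f,0,float(d['cx'])],[0,f,float(d['cy'])],[0,0,1]])
    u,v=np.meshgrid(np.arange(W),np.arange(H))
    xd=(u-K[0,2])/f; yd=(v-K[1,2])/f; x,y=xd.copy(),yd.copy()
    for _ in range(20):
        s=1+float(d['k1'])*(x*x+y*y); x=xd/s; y=yd/s
    z=d['range_z']; P=np.stack([x*z,-y*z,-z,np.ones_like(z)],-1)@np.asarray(d['cam_to_world']).T
    P[z==0]=np.nan
    return P[...,:3]
E
python3 - <<'E'
from h import *
s=get_state(); print(s)
a=[]
for n in('scene','top'):
    d=grab(n); cv2.imwrite(f'pics/{n}0.png',d['frame']); print(n,d['vertical_fov'],d['k1'],np.round(d['cam_to_world'],2).tolist())
    P=cloud(d); hsv=cv2.cvtColor(d['frame'],cv2.COLOR_BGR2HSV)
    m=((hsv[...,0]<8)|(hsv[...,0]>172))&(hsv[...,1]>130)&(hsv[...,2]>60)
    k,l,st,c=cv2.connectedComponentsWithStats(m.astype(np.uint8))
    for i in range(1,k):
        if st[i,4]>8: print('red',c[i].round(),st[i,4],np.nanmedian(P[l==i],0).round(3),np.nanmax(P[l==i][:,2]))
    m=(hsv[...,0]>95)&(hsv[...,0]<130)&(hsv[...,1]>110)
    k,l,st,c=cv2.connectedComponentsWithStats(m.astype(np.uint8))
    for i in range(1,k):
        if st[i,4]>40: 
            q=P[l==i]; q=q[~np.isnan(q[:,0])]
            print('blue',c[i].round(),st[i,4],np.median(q,0).round(3)); q=q[abs(q[:,2]-.136)<.006]
            if len(q)>30: print(cv2.minAreaRect(q[:,:2].astype(np.float32)))
E
```

```text
{'t': 0.0, 'q': array([ 1.61911042e+00,  3.59390081e-01,  1.10955971e-02, -3.51130731e-04,
       -1.22410966e+00, -2.88092736e-01]), 'qd': array([-3.57764420e-04,  2.58723976e-04,  4.22194386e-04,  6.73790031e-05,
        8.54684174e-04,  1.11011091e-04]), 'joint_efforts': array([ 4.15470122e-04, -5.82717884e+01,  2.93056834e+01,  6.99736968e+00,
        6.95154449e-03, -1.45626946e-04]), 'eef_pos': array([0.16026298, 0.65550882, 0.4037362 ]), 'ee_rot': array([ 3.13995730e+00, -1.40379637e-04, -2.39898106e-01]), 'force': array([-0.68439891,  1.33216957, -0.44824504]), 'moment': array([0.01620934, 0.02523677, 0.03714538]), 'width': 0.08773756317995286}
scene 56.019469018538615 0.03815705550535179 [[-0.91, -0.36, 0.18, 0.74], [0.41, -0.8, 0.44, 0.43], [-0.01, 0.48, 0.88, 0.85], [0.0, 0.0, 0.0, 1.0]]
red [433.   4.] 193 [-0.765 -0.789 -0.346] -0.314681153057075
red [495.   6.] 419 [-1.408 -0.869 -0.611] 0.29443568702574896
red [261. 146.] 80 [ 0.545 -0.01   0.18 ] 0.1877319055336535
red [425. 270.] 246 [0.377 0.375 0.171] 0.17422533610897661
blue [231. 220.] 4841 [0.669 0.113 0.137]
((0.6636266708374023, 0.0939311534166336), (0.21685028076171875, 0.3030836284160614), 0.4843757152557373)
blue [440. 371.] 361 [0.415 0.534 0.065]
top 44.103638086257035 -0.20098205418263426 [[-0.08, 0.98, -0.2, 0.35], [-1.0, -0.08, 0.01, 0.07], [-0.0, 0.2, 0.98, 1.24], [0.0, 0.0, 0.0, 1.0]]
red [281. 204.] 36 [ 0.543 -0.011  0.184] 0.18910427426171772
red [118. 291.] 140 [0.375 0.375 0.17 ] 0.17817430644427268
blue [233. 167.] 4134 [0.637 0.084 0.136]
((0.66400146484375, 0.09568552672863007), (0.21562936902046204, 0.30060848593711853), 0.7516617774963379)
blue [ 64. 279.] 261 [0.418 0.545 0.065]
```

```bash
python3 - <<'E'
import cv2,numpy as np
a=cv2.imread('pics/scene0.png');b=cv2.imread('pics/top0.png')
cv2.imwrite('pics/both0.png',np.vstack([cv2.resize(a,(400,300)),cv2.resize(b,(400,300))]) if 0 else np.hstack([cv2.resize(a,(400,300)),cv2.resize(b,(400,300))]))
E
python3 - <<'E'
import sys; sys.path.insert(0,'.')
from h import *
for n in('scene','top'):
    d=dict(np.load(f'/tmp/{n}.npz')); P=cloud(d); z=P[...,2]
    # bar: near (.635,.145,.170)
    m=(z>.158)&(z<.185)&(abs(P[...,0]-.64)<.08)&(abs(P[...,1]-.14)<.1)
    q=P[m]; print(n,len(q)); 
    if len(q)>10: print('bar',q.mean(0).round(4),cv2.minAreaRect(q[:,:2].astype(np.float32)),np.percentile(q[:,2],[5,50,95]))
    m=(z>.145)&(z<.2)&(abs(P[...,0]-.545)<.03)&(abs(P[...,1]+.01)<.05)
    q=P[m]; print('knob region',np.c_[q].round(3)[::4].tolist())
E
```

```text
scene 298
bar [0.5829 0.1474 0.1753] ((0.5821062922477722, 0.143316388130188), (0.01233147457242012, 0.11038416624069214), 0.6345338225364685) [0.1693431  0.1761384  0.17892062]
knob region [[0.545, -0.02, 0.187], [0.548, -0.018, 0.188], [0.54, -0.015, 0.187], [0.545, -0.014, 0.187], [0.552, -0.016, 0.185], [0.544, -0.011, 0.186], [0.551, -0.012, 0.185], [0.543, -0.007, 0.187], [0.55, -0.008, 0.187], [0.54, -0.01, 0.179], [0.549, -0.006, 0.184], [0.553, -0.014, 0.173], [0.546, -0.006, 0.179], [0.55, -0.026, 0.152], [0.549, -0.006, 0.176], [0.553, -0.026, 0.149], [0.55, -0.009, 0.17], [0.539, -0.01, 0.161], [0.55, -0.009, 0.166], [0.541, -0.007, 0.162], [0.55, -0.009, 0.162], [0.54, -0.01, 0.154], [0.548, -0.007, 0.159], [0.552, -0.016, 0.146], [0.546, -0.007, 0.155], [0.552, -0.01, 0.15], [0.544, -0.005, 0.152], [0.55, -0.004, 0.152], [0.541, -0.0, 0.152], [0.548, -0.002, 0.15], [0.54, 0.003, 0.152], [0.546, 0.003, 0.151], [0.552, 0.001, 0.147], [0.545, 0.007, 0.151], [0.534, 0.017, 0.158], [0.548, 0.009, 0.152], [0.542, 0.017, 0.158], [0.552, 0.007, 0.147], [0.547, 0.017, 0.158], [0
[... 1088 characters left out ...]
015, 0.186], [0.549, 0.038, 0.147], [0.548, 0.029, 0.149], [0.545, 0.02, 0.159], [0.546, 0.01, 0.152], [0.545, -0.002, 0.15], [0.538, -0.009, 0.183], [0.543, -0.02, 0.153], [0.546, 0.036, 0.147], [0.545, 0.027, 0.148], [0.545, 0.017, 0.149], [0.543, 0.008, 0.151], [0.544, -0.002, 0.145], [0.538, -0.009, 0.169], [0.541, -0.02, 0.15], [0.543, 0.034, 0.15], [0.542, 0.025, 0.154], [0.542, 0.015, 0.147], [0.541, 0.006, 0.152], [0.54, -0.004, 0.15], [0.538, -0.012, 0.16], [0.539, -0.022, 0.149], [0.541, 0.034, 0.151], [0.539, 0.025, 0.155], [0.54, 0.015, 0.148], [0.538, 0.006, 0.15], [0.538, -0.004, 0.146], [0.539, 0.037, 0.149], [0.537, 0.027, 0.153], [0.537, 0.037, 0.146], [0.533, 0.025, 0.152]]
```

View pics/both0.png

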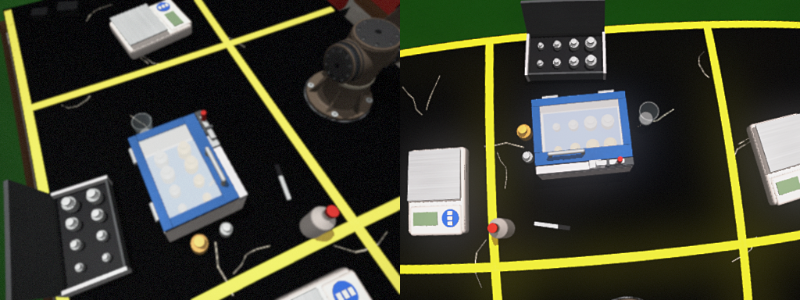

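The box has a yaw of about 0.7°. The red knob is at scene (261,146), which is about (0.545, -0.011). The bar is at about (0.581, 0.143). The beaker stands on the -y side and the weights on the +y side, so the way above the knob and bar is clear. I'll move over the knob with the jaws along x.

Call:
{"op": "send_rows", "data": {"motion": [{"offset": [53.2,55.6,0],"turn": 75.6},{"offset": [53.2,55.6,0],"turn": 75.6},{"offset": [53.2,55.6,0],"turn": 75.6},{"offset": [53.2,55.6,0],"turn": 75.6},{"offset": [53.2,55.6,0],"turn": 75.6},{"offset": [53.2,55.6,0],"turn": 75.6},{"offset": [53.2,55.6,0],"turn": 75.6},{"offset": [53.2,55.6,0],"turn": 75.6}], "hand": 1, "squeeze": 25}}

```text
t: 0.9
eef_pos: [0.3607, 0.3072, 0.4047]
ee_rot: [-3.142, 0.0, -1.445]
force: [1.4, 0.1, 0.7]
width: 0.0875
```

```bash
cat >> h.py <<'E'
from scipy.spatial.transform import Rotation as Ro
def togo(p,yaw):
    s=get_state(); R=Ro.from_euler('xyz',s['ee_rot'])
    o=R.inv().apply(np.array(p)-s['eef_pos'])*100
    t=np.degrees((s['ee_rot'][2]-yaw+np.pi)%(2*np.pi)-np.pi)
    print('t',s['t'],s['eef_pos'].round(4),s['ee_rot'].round(4),'F',s['force'].round(2),'w',round(s['width'],4)); print('offset cm',o.round(2),'turn',t.round(2))
E
python3 -c "
from h import *
togo([.545,-.011,.404],-1.559)"
```

```text
t 0.9 [0.3607 0.3072 0.4047] [-3.1416e+00  2.0000e-04 -1.4454e+00] F [1.35 0.07 0.74] w 0.0875
offset cm [ 33.88 -14.31   0.06] turn 6.51
```

Call:
{"op": "send_rows", "data": {"motion": [{"offset": [33.9,-14.3,0],"turn": 6.5},{"offset": [33.9,-14.3,0],"turn": 6.5},{"offset": [33.9,-14.3,0],"turn": 6.5},{"offset": [33.9,-14.3,0],"turn": 6.5},{"offset": [33.9,-14.3,0],"turn": 6.5},{"offset": [33.9,-14.3,0],"turn": 6.5},{"offset": [33.9,-14.3,0],"turn": 6.5},{"offset": [33.9,-14.3,0],"turn": 6.5}]}}

```text
t: 1.7
eef_pos: [0.5476, -0.0115, 0.404]
ee_rot: [3.141, -0.001, -1.556]
force: [-0.1, 0.5, -0.4]
width: 0.088
```

Call:
{"op": "send_rows", "data": {"motion": [{"offset": [0,0,0],"turn": 0},{"offset": [0,0,0],"turn": 0}]}}

```text
t: 1.9
eef_pos: [0.5462, -0.0086, 0.4041]
ee_rot: [3.14, -0.0, -1.555]
force: [0.3, 1.2, -0.4]
width: 0.0879
```

```bash
python3 -c "
from h import *
togo([.545,-.011,.338],-1.559)
d=grab('scene'); cv2.imwrite('pics/s1.png',cv2.resize(d['frame'][60:240,170:410],None,fx=2.5,fy=2.5))"
```

```text
t 1.9 [ 0.5462 -0.0086  0.4041] [ 3.1404e+00 -1.0000e-04 -1.5548e+00] F [ 0.3   1.25 -0.37] w 0.0879
offset cm [0.23 0.12 6.61] turn 0.24
```

View pics/s1.png

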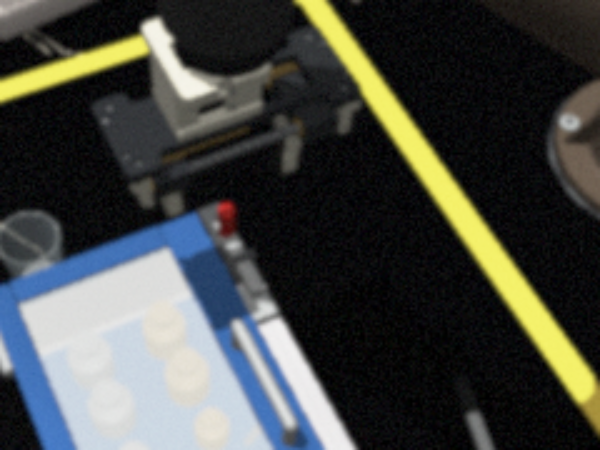

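The knob (crop 227,217) lies between the two fingers (crop 175,195 and 290,150), so I'll go down and grip.

Call:
{"op": "send_rows", "data": {"motion": [{"offset": [0.2,0.1,2],"turn": 0.2},{"offset": [0.2,0.1,4],"turn": 0.2},{"offset": [0.2,0.1,5.5],"turn": 0.2},{"offset": [0.2,0.1,6.6],"turn": 0.2},{"offset": [0.2,0.1,6.6],"turn": 0.2}]}}

```text
t: 2.45
eef_pos: [0.5447, -0.0094, 0.3375]
ee_rot: [3.139, -0.0, -1.555]
force: [-0.2, -0.5, 0.8]
width: 0.0878
```

Call:
{"op": "send_rows", "data": {"motion": [{"offset": [0,0,0],"turn": 0},{"offset": [0,0,0],"turn": 0},{"offset": [0,0,0],"turn": 0},{"offset": [0,0,0],"turn": 0},{"offset": [0,0,0],"turn": 0},{"offset": [0,0,0],"turn": 0},{"offset": [0,0,0],"turn": 0},{"offset": [0,0,0],"turn": 0}], "hand": -1, "squeeze": 20}}

```text
t: 3.25
eef_pos: [0.5454, -0.0102, 0.3387]
ee_rot: [3.142, -0.0, -1.557]
force: [0.2, -0.3, -0.1]
width: 0.0293
```

```bash
python3 -c "
from h import *
togo([.545,-.011,.338],-1.559)"
```

```text
t 3.25 [ 0.5454 -0.0102  0.3387] [ 3.1415 -0.     -1.5568] F [ 0.21 -0.34 -0.12] w 0.0293
offset cm [0.08 0.04 0.07] turn 0.13
```

Call:
{"op": "send_rows", "data": {"motion": [{"offset": [0,0,0],"turn": 0},{"offset": [0,0,0],"turn": 0},{"offset": [0,0,0],"turn": 0},{"offset": [0,0,0],"turn": 0}]}}

```text
t: 3.65
eef_pos: [0.5458, -0.0101, 0.3387]
ee_rot: [-3.141, 0.0, -1.557]
force: [4.9, -0.0, -3.5]
width: 0.0156
```

Call:
{"op": "send_rows", "data": {"motion": [{"offset": [0.5,0,0],"turn": 0},{"offset": [1,0,0],"turn": 0},{"offset": [1.5,0,0],"turn": 0},{"offset": [2,0,0],"turn": 0},{"offset": [2.5,0,0],"turn": 0},{"offset": [2.8,0,0],"turn": 0},{"offset": [3.0,0,0],"turn": 0},{"offset": [3.0,0,0],"turn": 0}]}}

```text
t: 4.45
eef_pos: [0.5462, -0.0395, 0.3387]
ee_rot: [-3.14, 0.002, -1.557]
force: [4.1, 8.2, -3.2]
width: 0.0152
```

Call:
{"op": "send_rows", "data": {"motion": [{"offset": [0.2,0,0],"turn": 0},{"offset": [0.4,0,0],"turn": 0},{"offset": [0.6,0,0],"turn": 0},{"offset": [0.7,0,0],"turn": 0},{"offset": [0.7,0,0],"turn": 0}]}}

```text
t: 4.95
eef_pos: [0.5462, -0.0438, 0.3384]
ee_rot: [-3.139, 0.007, -1.556]
force: [0.3, 25.8, 0.4]
width: 0.0152
```

```bash
python3 -c "
from h import *
togo([.545,-.045,.338],-1.559)
for n in('scene','top'):
    d=grab(n); P=cloud(d); hsv=cv2.cvtColor(d['frame'],cv2.COLOR_BGR2HSV)
    m=((hsv[...,0]<8)|(hsv[...,0]>172))&(hsv[...,1]>130)&(hsv[...,2]>50)&(abs(P[...,0]-.545)<.03)&(P[...,1]<.05)
    print(n,m.sum(),P[m].mean(0) if m.any() else '')
"
```

```text
t 4.95 [ 0.5462 -0.0438  0.3384] [-3.1392  0.0072 -1.5564] F [ 0.33 25.79  0.44] w 0.0152
offset cm [0.12 0.12 0.04] turn 0.15
scene 46 [ 0.54540904 -0.03565892  0.17644115]
top 0
```

Call:
{"op": "send_rows", "data": {"motion": [{"offset": [-0.1,0,0],"turn": 0},{"offset": [-0.2,0,0],"turn": 0},{"offset": [-0.2,0,0],"turn": 0}]}}

```text
t: 5.35
eef_pos: [0.5462, -0.043, 0.3385]
ee_rot: [-3.14, 0.004, -1.556]
force: [1.4, 15.0, -2.8]
width: 0.0154
```

Call:
{"op": "send_rows", "data": {"motion": [{"offset": [0,0,0],"turn": 0},{"offset": [0,0,0],"turn": 0},{"offset": [0,0,0],"turn": 0},{"offset": [0,0,0],"turn": 0},{"offset": [0,0,0],"turn": 0}], "hand": 1}}

```text
t: 5.85
eef_pos: [0.5457, -0.0455, 0.3386]
ee_rot: [3.141, -0.0, -1.557]
force: [-0.7, -0.5, 1.0]
width: 0.0499
```

```bash
python3 -c "
from h import *
togo([.581,.1435,.390],-1.559)"
```

```text
t 5.85 [ 0.5457 -0.0455  0.3386] [ 3.1412e+00 -2.0000e-04 -1.5571e+00] F [-0.68 -0.49  0.95] w 0.0499
offset cm [-18.85  -3.78  -5.14] turn 0.11
```

Released. I'll raise straight up first, then go across to the bar and measure the knob once it is uncovered.

Call:
{"op": "send_rows", "data": {"motion": [{"offset": [0,0,0],"turn": 0},{"offset": [0,0,-1],"turn": 0},{"offset": [0,0,-3],"turn": 0},{"offset": [0,0,-5.5],"turn": 0},{"offset": [-5,-1,-6],"turn": 0},{"offset": [-10,-2,-6],"turn": 0},{"offset": [-15,-3,-6],"turn": 0},{"offset": [-18.9,-3.7,-6],"turn": 0}]}}

```text
t: 6.65
eef_pos: [0.5804, 0.1465, 0.3998]
ee_rot: [-3.14, 0.001, -1.556]
force: [1.0, -0.2, 0.1]
width: 0.0879
```

Call:
{"op": "send_rows", "data": {"motion": [{"offset": [0,0,0],"turn": 0},{"offset": [0,0,0],"turn": 0},{"offset": [0,0,0],"turn": 0}]}}

```text
t: 6.95
eef_pos: [0.5801, 0.1438, 0.399]
ee_rot: [-3.142, -0.0, -1.557]
force: [0.6, -0.4, 0.0]
width: 0.0877
```

```bash
python3 -c "
from h import *
togo([.581,.1435,.330],-1.559)
for n in('scene','top'):
    d=grab(n); P=cloud(d); hsv=cv2.cvtColor(d['frame'],cv2.COLOR_BGR2HSV)
    m=((hsv[...,0]<8)|(hsv[...,0]>172))&(hsv[...,1]>130)&(hsv[...,2]>50)&(abs(P[...,0]-.545)<.03)&(P[...,1]<.05)
    print(n,m.sum(),np.median(P[m],0) if m.any() else '')
    if n=='scene': cv2.imwrite('pics/s2.png',cv2.resize(d['frame'][60:300,110:430],None,fx=2.4,fy=2.4))
"
```

```text
t 6.95 [0.5801 0.1438 0.399 ] [-3.1415e+00 -1.0000e-04 -1.5569e+00] F [ 0.58 -0.42  0.04] w 0.0877
offset cm [ 0.03 -0.09  6.9 ] turn 0.12
scene 0 
top 42 [ 0.5433064  -0.04034989  0.1837877 ]
```

View pics/s2.png

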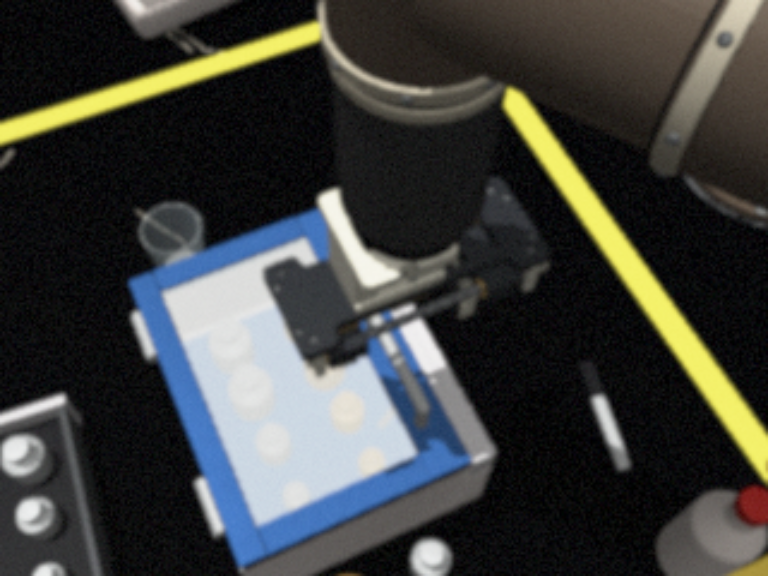

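```bash
python3 - <<'E'
from h import *
d=dict(np.load('/tmp/top.npz')); a=cv2.imread('pics/top0.png'); b=d['frame']
d2=dict(d); d2['range_z']=np.ones((384,512),np.float32); P=cloud(d2); C=np.asarray(d['cam_to_world'])[:3,3]
W=[]
for im in(a,b):
    f=im.astype(float); r=np.clip(f[...,2]-f[...,:2].max(-1)-25,0,None)
    r[:180]=0;r[230:]=0;r[:,:250]=0;r[:,330:]=0
    v,u=np.indices(r.shape); u0,v0=(r*u).sum()/r.sum(),(r*v).sum()/r.sum()
    p=cv2.remap(P.astype(np.float32),np.float32([[u0]]),np.float32([[v0]]),cv2.INTER_LINEAR)[0,0]
    k=(.178-C[2])/(p[2]-C[2]); W.append(C+k*(p-C)); print(u0,v0,r.sum(),W[-1])
print(W[1]-W[0])
cv2.imwrite('pics/cmp.png',np.hstack([cv2.resize(x[165:235,215:325],None,fx=3.6,fy=3.6,interpolation=cv2.INTER_CUBIC) for x in(a,b)]))
E
```

```text
281.35527690700104 203.20961337513063 4785.0 [ 0.54530654 -0.01261581  0.178     ]
293.7955092221331 201.9290296712109 4988.0 [ 0.54583488 -0.04135187  0.178     ]
[ 0.00052834 -0.02873606  0.        ]
```

View pics/cmp.png

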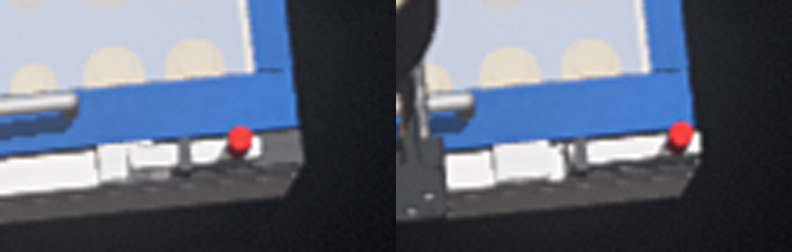

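The comparison shows the knob moved 28.7 mm. Its position now (y -0.041) matches where the stop should be, but it probably started a few mm drawn. I'll confirm the stop by pushing with closed fingers from behind the knob.

Call:
{"op": "send_rows", "data": {"motion": [{"offset": [5,1.2,0],"turn": 0},{"offset": [10,2.4,0],"turn": 0},{"offset": [14,3.5,0],"turn": 0},{"offset": [15.5,3.7,0],"turn": 0},{"offset": [15.5,3.7,0],"turn": 0},{"offset": [15.5,3.7,0],"turn": 0},{"offset": [15.5,3.7,1],"turn": 0},{"offset": [15.5,3.7,1],"turn": 0}], "hand": -1, "squeeze": 20}}

```text
t: 7.85
eef_pos: [0.5452, -0.0104, 0.3869]
ee_rot: [3.139, -0.0, -1.556]
force: [-0.7, -0.9, 0.1]
width: 0.0293
```

Call:
{"op": "send_rows", "data": {"motion": [{"offset": [0,0,0.5],"turn": 0},{"offset": [0,0,1],"turn": 0},{"offset": [0,0,2],"turn": 0},{"offset": [0,0,3.5],"turn": 0},{"offset": [0,0,5.1],"turn": 0},{"offset": [0,0,5.1],"turn": 0}]}}

```text
t: 8.45
eef_pos: [0.5445, -0.0112, 0.335]
ee_rot: [3.137, -0.001, -1.557]
force: [-0.1, -0.6, 0.1]
width: 0.0011
```

Call:
{"op": "send_rows", "data": {"motion": [{"offset": [0.3,0,0],"turn": 0},{"offset": [0.6,0,0],"turn": 0},{"offset": [0.8,0,0],"turn": 0},{"offset": [0.8,0,0],"turn": 0}]}}

```text
t: 8.85
eef_pos: [0.5456, -0.0195, 0.3383]
ee_rot: [-3.141, 0.0, -1.557]
force: [0.1, -0.1, -0.9]
width: 0.0002
```

Call:
{"op": "send_rows", "data": {"motion": [{"offset": [0.2,0,0],"turn": 0},{"offset": [0.4,0,0],"turn": 0},{"offset": [0.4,0,0],"turn": 0}]}}

```text
t: 9.15
eef_pos: [0.5456, -0.0234, 0.3377]
ee_rot: [-3.141, 0.0, -1.557]
force: [0.0, -0.1, 0.2]
width: 0.0004
```

Call:
{"op": "send_rows", "data": {"motion": [{"offset": [0.2,0,0],"turn": 0},{"offset": [0.3,0,0],"turn": 0},{"offset": [0.3,0,0],"turn": 0}]}}

```text
t: 9.45
eef_pos: [0.5457, -0.0254, 0.3376]
ee_rot: [-3.141, 0.002, -1.557]
force: [-1.0, 7.4, 1.2]
width: 0.0008
```

Call:
{"op": "send_rows", "data": {"motion": [{"offset": [0.2,0,0],"turn": 0},{"offset": [0.3,0,0],"turn": 0},{"offset": [0.3,0,0],"turn": 0}]}}

```text
t: 9.75
eef_pos: [0.5456, -0.0264, 0.3376]
ee_rot: [-3.14, 0.006, -1.557]
force: [-4.7, 19.9, 2.8]
width: 0.0002
```

Call:
{"op": "send_rows", "data": {"motion": [{"offset": [0.1,0,0],"turn": 0},{"offset": [0.2,0,0],"turn": 0},{"offset": [0.2,0,0],"turn": 0}]}}

```text
t: 10.05
eef_pos: [0.5457, -0.0271, 0.3376]
ee_rot: [-3.14, 0.008, -1.556]
force: [-6.1, 28.9, 5.5]
width: 0.0006
```

The force rises at about 10 N/mm straight from contact, up to 29 N, so the bolt is hard against its stop. Backing off and going to the bar.

Call:
{"op": "send_rows", "data": {"motion": [{"offset": [-1,0,0],"turn": 0},{"offset": [-1.5,0,-1],"turn": 0},{"offset": [-1.5,0,-5],"turn": 0},{"offset": [-6,-1,-6],"turn": 0},{"offset": [-11,-2,-6],"turn": 0},{"offset": [-15.5,-3.3,-6],"turn": 0},{"offset": [-17.2,-3.7,-6],"turn": 0},{"offset": [-17.2,-3.7,-6],"turn": 0}], "hand": 1}}

```text
t: 10.85
eef_pos: [0.5808, 0.1433, 0.3977]
ee_rot: [3.141, -0.001, -1.554]
force: [-0.4, 0.1, 0.5]
width: 0.059
```

Call:
{"op": "send_rows", "data": {"motion": [{"offset": [0,0,0],"turn": 0},{"offset": [0,0,0],"turn": 0},{"offset": [0,0,0],"turn": 0}]}}

```text
t: 11.15
eef_pos: [0.5801, 0.1401, 0.398]
ee_rot: [-3.141, -0.0, -1.558]
force: [-0.4, 0.4, -1.2]
width: 0.0829
```

```bash
python3 -c "
from h import *
togo([.581,.1435,.329],-1.559)"
```

```text
t 11.15 [0.5801 0.1401 0.398 ] [-3.1415e+00 -1.0000e-04 -1.5580e+00] F [-0.37  0.36 -1.21] w 0.0829
offset cm [-0.34 -0.09  6.9 ] turn 0.06
```

Call:
{"op": "send_rows", "data": {"motion": [{"offset": [-0.3,-0.1,1],"turn": 0},{"offset": [-0.3,-0.1,3],"turn": 0},{"offset": [-0.3,-0.1,5],"turn": 0},{"offset": [-0.3,-0.1,6.4],"turn": 0},{"offset": [-0.3,-0.1,6.9],"turn": 0},{"offset": [-0.3,-0.1,6.9],"turn": 0}]}}

```text
t: 11.75
eef_pos: [0.5812, 0.1441, 0.3279]
ee_rot: [3.14, -0.001, -1.557]
force: [0.6, -0.7, 0.8]
width: 0.0874
```

Call:
{"op": "send_rows", "data": {"motion": [{"offset": [0,0,0],"turn": 0},{"offset": [0,0,0],"turn": 0},{"offset": [0,0,0],"turn": 0},{"offset": [0,0,0],"turn": 0},{"offset": [0,0,0],"turn": 0},{"offset": [0,0,0],"turn": 0},{"offset": [0,0,0],"turn": 0},{"offset": [0,0,0],"turn": 0}], "hand": -1, "squeeze": 40}}

```text
t: 12.55
eef_pos: [0.5812, 0.1443, 0.3287]
ee_rot: [-3.142, -0.0, -1.557]
force: [-1.3, -0.9, 0.2]
width: 0.029
```

Call:
{"op": "send_rows", "data": {"motion": [{"offset": [0,0,0],"turn": 0},{"offset": [0,0,0],"turn": 0},{"offset": [0,0,0],"turn": 0},{"offset": [0,0,0],"turn": 0}]}}

```text
t: 12.95
eef_pos: [0.5819, 0.1444, 0.3287]
ee_rot: [-3.14, 0.0, -1.557]
force: [4.8, -1.2, -3.4]
width: 0.0108
```

Bar gripped (width 10.8 mm). Lifting slowly.

Call:
{"op": "send_rows", "data": {"motion": [{"offset": [0,0,-0.1],"turn": 0},{"offset": [0,0,-0.2],"turn": 0},{"offset": [0,-0.1,-0.3],"turn": 0},{"offset": [0,-0.1,-0.4],"turn": 0},{"offset": [0,-0.1,-0.4],"turn": 0}]}}

```text
t: 13.45
eef_pos: [0.5825, 0.1444, 0.329]
ee_rot: [3.139, -0.0, -1.558]
force: [12.7, 0.9, -24.5]
width: 0.0106
```

Call:
{"op": "send_rows", "data": {"motion": [{"offset": [0,-0.1,0],"turn": 0},{"offset": [0,-0.1,0],"turn": 0}]}}

```text
t: 13.65
eef_pos: [0.5828, 0.1444, 0.329]
ee_rot: [3.137, -0.0, -1.558]
force: [7.2, 1.6, -21.7]
width: 0.0107
```

```bash
python3 -c "
from h import *
togo([.581,.1435,.329],-1.559); print(get_state()['moment'])
d=grab('scene'); cv2.imwrite('pics/s3.png',cv2.resize(d['frame'][80:260,170:410],None,fx=3,fy=3))
d=grab('top'); P=cloud(d)
"
```

```text
t 13.65 [0.5828 0.1444 0.329 ] [ 3.1375e+00 -4.0000e-04 -1.5580e+00] F [  7.18   1.58 -21.65] w 0.0107
offset cm [ 0.09  0.18 -0.  ] turn 0.06
[ 0.52250206 -2.8298755   0.00462157]
```

View pics/s3.png

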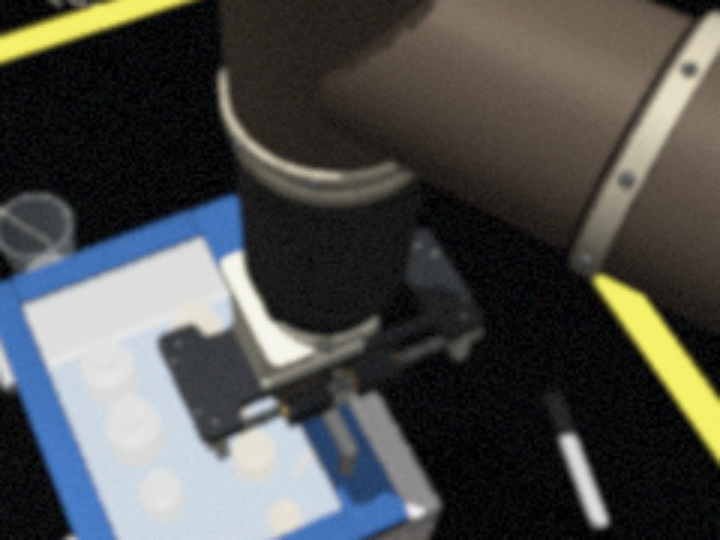

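The grip on the bar is good (crop 340,440) and the lid is still shut. I'll increase the lift a little.

Call:
{"op": "send_rows", "data": {"motion": [{"offset": [0,-0.05,-0.1],"turn": 0},{"offset": [0,-0.1,-0.1],"turn": 0},{"offset": [0,-0.1,-0.1],"turn": 0}]}}

```text
t: 14.05
eef_pos: [0.5832, 0.1444, 0.3291]
ee_rot: [3.135, -0.001, -1.558]
force: [6.8, 2.2, -24.8]
width: 0.0106
```

Call:
{"op": "send_rows", "data": {"motion": [{"offset": [0,0,-0.1],"turn": 0},{"offset": [0,0,-0.1],"turn": 0}]}}

```text
t: 14.25
eef_pos: [0.5833, 0.1444, 0.3293]
ee_rot: [3.135, -0.001, -1.559]
force: [10.3, 2.3, -30.6]
width: 0.011
```

Pulling 30 N without the lid breaking free isn't what the seal should do, so I'll check the bolt profile and the lid before pulling harder.

```bash
python3 - <<'E'
from h import *
s=get_state(); print(s['force'],s['moment'],s['q'].round(3),s['joint_efforts'].round(1))
im=[]
for n in('scene','top'):
    d=grab(n); P=cloud(d).reshape(-1,3); im.append(d['frame'])
    for y in np.arange(-.06,.13,.008):
        m=(abs(P[:,1]-y)<.004)&(abs(P[:,0]-.545)<.012)&(P[:,2]<.2)
        m2=(abs(P[:,1]-y)<.004)&(abs(P[:,0]-.566)<.006)&(P[:,2]<.2)
        print(n,round(y,3),m.sum(),np.percentile(P[m,2],[10,50,90]).round(4) if m.any() else '', 'lid',np.median(P[m2,2]).round(4) if m2.any() else '')
a=cv2.imread('pics/scene0.png')
cv2.imwrite('pics/cmp2.png',np.hstack([cv2.resize(x[135:225,215:305],(400,400),interpolation=cv2.INTER_CUBIC) for x in(a,im[0])]))
E
```

```text
[ 10.28657107   2.26565016 -30.56258697] [ 0.83046533 -3.42327362 -0.04872916] [ 0.567  0.299 -0.256 -0.003 -1.022 -0.553] [  0.2 -67.7  33.    9.4  -3.2   0. ]
scene -0.06 0  lid 0.1374
scene -0.052 0  lid 0.1375
scene -0.044 0  lid 0.1368
scene -0.036 0  lid 0.1374
scene -0.028 0  lid 0.1381
scene -0.02 0  lid 0.1392
scene -0.012 0  lid 
scene -0.004 0  lid 
scene 0.004 0  lid 
scene 0.012 0  lid 
scene 0.02 0  lid 
scene 0.028 0  lid 
scene 0.036 0  lid 
scene 0.044 0  lid 
scene 0.052 0  lid 
scene 0.06 0  lid 
scene 0.068 0  lid 
scene 0.076 0  lid 
scene 0.084 0  lid 
scene 0.092 0  lid 
scene 0.1 0  lid 
scene 0.108 0  lid 
scene 0.116 0  lid 
scene 0.124 0  lid 
top -0.06 10 [-0.0031 -0.0003  0.0009] lid 
top -0.052 46 [0.0313 0.129  0.1509] lid 0.1354
top -0.044 61 [0.0364 0.1343 0.1851] lid 0.1362
top -0.036 73 [0.0422 0.1476 0.1848] lid 0.1367
top -0.028 55 [0.0329 0.1333 0.1506] lid 0.1362
top -0.02 54 [0.0422 0.1344 0.1506] lid 0.137
top -0.012 59 [0.0385 0.1367 0.1507] lid 0.1375
top -0.004 44 [0.0472 0.137  0.1503] lid 0.1371
top 0.004 49 [0.0751 0.1373 0.1504] lid 0.1368
top 0.012 45 [0.061  0.1368 0.1511] lid 0.1353
top 0.02 41 [0.0592 0.1508 0.159 ] lid 0.1364
top 0.028 49 [0.0741 0.1372 0.1564] lid 0.1369
top 0.036 38 [0.1203 0.1265 0.1297] lid 0.1363
top 0.044 41 [0.1018 0.1337 0.1376] lid 0.1358
top 0.052 35 [0.1288 0.1355 0.1376] lid 0.1375
top 0.06 37 [0.1279 0.1353 0.1372] lid 0.1373
top 0.068 37 [0.1295 0.1354 0.1382] lid 0.1362
top 0.076 34 [0.1263 0.135  0.1384] lid 0.1366
top 0.084 29 [0.1235 0.1263 0.129 ] lid 0.1367
top 0.092 34 [0.1237 0.1256 0.1283] lid 0.1365
top 0.1 35 [0.1226 0.1264 0.1291] lid 0.1363
top 0.108 29 [0.1236 0.1251 0.1283] lid 0.1343
top 0.116 23 [0.123  0.1262 0.1288] lid 
top 0.124 0  lid
```

View pics/cmp2.png

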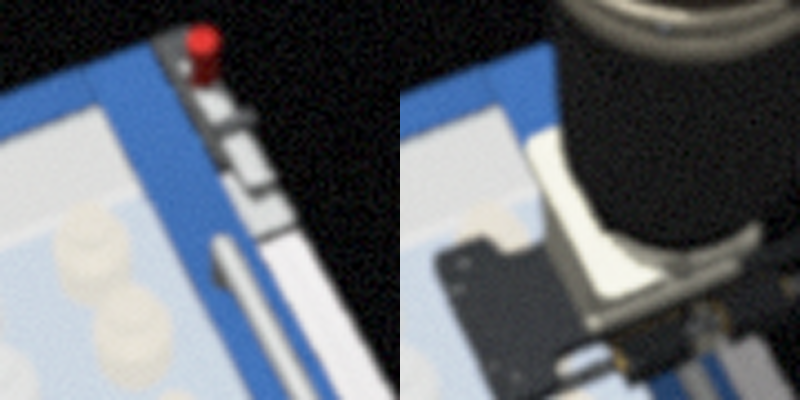

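The tongue (y 0.044 to 0.08, z 0.136) is clear of the bolt end (y about 0.03), so the bolt isn't blocking the lid and the seal just needs more pull. At 5.5 N/mm of arm compliance the jump on release stays small, so I'll continue in 1 mm steps.

Call:
{"op": "send_rows", "data": {"motion": [{"offset": [0,-0.1,-0.1],"turn": 0},{"offset": [0,-0.1,-0.1],"turn": 0}]}}

```text
t: 14.55
eef_pos: [0.5836, 0.1444, 0.3294]
ee_rot: [3.133, -0.001, -1.559]
force: [7.1, 4.2, -32.7]
width: 0.0107
```

Call:
{"op": "send_rows", "data": {"motion": [{"offset": [0,-0.1,-0.1],"turn": 0},{"offset": [0,-0.1,-0.1],"turn": 0}]}}

```text
t: 14.75
eef_pos: [0.584, 0.1444, 0.3295]
ee_rot: [3.131, -0.001, -1.559]
force: [5.3, 4.2, -35.5]
width: 0.0111
```

Call:
{"op": "send_rows", "data": {"motion": [{"offset": [0,0,-0.1],"turn": 0},{"offset": [0,0,-0.1],"turn": 0}]}}

```text
t: 14.95
eef_pos: [0.5841, 0.1445, 0.3298]
ee_rot: [3.13, -0.001, -1.559]
force: [8.2, 4.6, -40.9]
width: 0.0106
```

```bash
python3 - <<'E'
from h import *
s=get_state(); print(s['eef_pos'],s['ee_rot'],s['force'],s['moment'],s['q'].round(4),s['joint_efforts'].round(2))
E
```

```text
[0.58411953 0.14445833 0.32978235] [ 3.13042086e+00 -1.11752229e-03 -1.55938331e+00] [  8.23934253   4.59463982 -40.8517032 ] [ 1.50998077 -3.26198258 -0.06537042] [ 0.5651  0.3009 -0.2502 -0.0057 -1.0299 -0.5507] [-9.900e-01 -7.384e+01  3.691e+01  1.164e+01 -3.420e+00  3.000e-02]
```

Call:
{"op": "send_rows", "data": {"motion": [{"offset": [0,0,-0.1],"turn": 0},{"offset": [0,0,-0.2],"turn": 0},{"offset": [0,0,-0.2],"turn": 0}]}}

```text
t: 15.25
eef_pos: [0.5853, 0.1445, 0.3369]
ee_rot: [3.136, -0.002, -1.557]
force: [-4.7, 3.3, 1.1]
width: 0.0109
```

```bash
python3 - <<'E'
from h import *
s=get_state(); print(s['eef_pos'],s['ee_rot'],s['force'],s['moment'])
d=grab('top'); e=dict(np.load('/tmp/top.npz')) 
np.savez('/tmp/pull.npz',**{k:np.asarray(v) for k,v in d.items()})
P=cloud(d)
for x0 in (.566,.6,.7,.76):
    m=(abs(P[...,0]-x0)<.006)&(P[...,1]>-.045)&(P[...,1]<.09)&(abs(P[...,2]-.136)<.012); print(x0,m.sum(),P[m][:,2].mean())
E
```

```text
[0.5852705  0.14454502 0.33689154] [ 3.13579577e+00 -1.56896591e-03 -1.55728215e+00] [-4.74544953  3.28697825  1.08725504] [ 0.98786016  1.88094907 -0.09344953]
0.566 268 0.1442722218731649
0.6 255 0.14156619001219387
0.7 249 0.13659275566053564
0.76 240 0.13602083697593106
```

It broke free with no fly-up: the lid is about 8 mm up at the front. Easing on along the arc to 30 mm.

Call:
{"op": "send_rows", "data": {"motion": [{"offset": [0,0,-0.2],"turn": 0},{"offset": [0,-0.1,-0.4],"turn": 0},{"offset": [0,-0.1,-0.6],"turn": 0},{"offset": [0,-0.2,-0.8],"turn": 0},{"offset": [0,-0.2,-1.0],"turn": 0},{"offset": [0,-0.3,-1.2],"turn": 0},{"offset": [0,-0.3,-1.3],"turn": 0},{"offset": [0,-0.3,-1.3],"turn": 0}]}}

```text
t: 16.1
eef_pos: [0.5893, 0.1444, 0.3533]
ee_rot: [-3.141, 0.0, -1.557]
force: [-3.3, 1.4, -4.2]
width: 0.0109
```

```bash
cat > lid.py <<'E'
from h import *
togo([.589,.1445,.3548],-1.559)
d=grab('top'); P=cloud(d)
m=(P[...,0]>.56)&(P[...,0]<.765)&(P[...,1]>-.045)&(P[...,1]<.09)&(P[...,2]>.125)&(P[...,2]<.2)
hsv=cv2.cvtColor(d['frame'],cv2.COLOR_BGR2HSV); m&=(hsv[...,0]>95)&(hsv[...,0]<130)&(hsv[...,1]>110)
q=P[m]; k=np.polyfit(q[:,0],q[:,2],1); print(m.sum(),'lid rad',-np.arctan(k[0]),'rms',np.std(q[:,2]-np.polyval(k,q[:,0])))
E
python3 lid.py
```

```text
t 16.1 [0.5893 0.1444 0.3533] [-3.1409e+00  1.0000e-04 -1.5567e+00] F [-3.33  1.35 -4.24] w 0.0109
offset cm [-0.01  0.03 -0.15] turn 0.13
1551 lid rad 0.13037724828294564 rms 0.00243830569882024
```

Call:
{"op": "send_rows", "data": {"motion": [{"offset": [0,0,-0.1],"turn": 0},{"offset": [0,0,-0.2],"turn": 0},{"offset": [0,0,-0.2],"turn": 0},{"offset": [0,0,-0.2],"turn": 0},{"offset": [0,0,-0.2],"turn": 0},{"offset": [0,0,-0.2],"turn": 0},{"offset": [0,0,-0.2],"turn": 0},{"offset": [0,0,-0.2],"turn": 0}]}}

```text
t: 16.95
eef_pos: [0.5898, 0.1444, 0.3551]
ee_rot: [-3.14, 0.0, -1.557]
force: [5.1, -0.1, -8.6]
width: 0.0107
```

Call:
{"op": "send_rows", "data": {"motion": [{"offset": [0,0,0],"turn": 0},{"offset": [0,0,0],"turn": 0},{"offset": [0,0,0],"turn": 0},{"offset": [0,0,0],"turn": 0}]}}

```text
t: 17.35
eef_pos: [0.5897, 0.1444, 0.3551]
ee_rot: [-3.14, 0.0, -1.557]
force: [5.4, -0.8, -8.4]
width: 0.0106
```

```bash
python3 lid.py; python3 lid.py; python3 - <<'E'
from h import *
d=dict(np.load('/tmp/top.npz')); P=cloud(d); hsv=cv2.cvtColor(d['frame'],cv2.COLOR_BGR2HSV)
m=((hsv[...,0]<8)|(hsv[...,0]>172))&(hsv[...,1]>130)&(hsv[...,2]>50)&(abs(P[...,0]-.545)<.03)&(P[...,1]<.05)
print('knob',np.median(P[m],0).round(4))
a=d['frame']; cv2.imwrite('pics/fin.png',np.hstack([cv2.resize(x[80:320,40:360],(400,300)) for x in(cv2.imread('pics/top0.png'),a)]))
E
```

```text
t 17.35 [0.5897 0.1444 0.3551] [-3.1400e+00  2.0000e-04 -1.5566e+00] F [ 5.39 -0.84 -8.41] w 0.0106
offset cm [-0.01  0.07  0.03] turn 0.14
1558 lid rad 0.13908074821228625 rms 0.002152902964970299
t 17.4 [0.5897 0.1444 0.3551] [-3.1399e+00  2.0000e-04 -1.5565e+00] F [ 4.58 -0.08 -7.48] w 0.0109
offset cm [-0.01  0.07  0.03] turn 0.14
1554 lid rad 0.13891954042418383 rms 0.002126174227850957
knob [ 0.5445 -0.0405  0.1841]
```

View pics/fin.png

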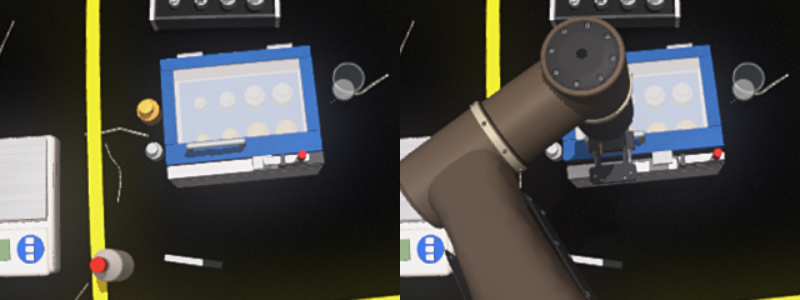

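The lid is ajar and the gripper holds the bar. The knob at (717,153) is still drawn back. The beaker (747,82), steel weight (553,150) and tweezers (595,262) have not moved. The arm hides the brass weight and wash bottle, but it passed well above both. Handing in.

```bash
python3 -c "
from station import *
print(job_done())"
```

```text
the job is handed in; nothing more can be done
None
```

I drew the bolt to its stop, broke the lid free by the bar, and eased it open. The job was handed in at about 17.4 s with the gripper still holding the bar.

**Last checks**
- **Lid:** it stood at 0.139 rad in two readings, about 30 mm at the front edge. The tool pose was steady, with about 8 N of load on the tool.
- **Bolt:** the knob was still at y -0.0405. Pushing it with closed fingers met a hard stop at 29 N.

**What disagreed or could not be seen**
- **Bolt travel:** the cameras showed the knob moving only 28.7 mm. The likely reason is that it started a few mm drawn, because where it ended matches the stop position predicted from the box.
- **Seal force:** the seal let go somewhere above 41 N, not at the stated 14 to 16 N. I don't know why. Before pulling harder I checked that the bolt was clear of the tongue. When it let go, the lid rose only about 8 mm.
- **Loose items:** the beaker, steel weight and tweezers were seen unmoved in the last picture. The arm hid the brass weight and wash bottle, so those two were not checked at the end. The arm passed well above both.

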